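Fit the keyed spool shaft into the spool drive

ROBOT

A 6-joint arm with a two-finger parallel gripper is mounted at the origin on the work surface. World frame = base frame: x ahead of the robot, y to its left, z up, the work surface at z = 0. Lengths are in mm, angles in degrees, forces in N, time in s.
With the tool pointing down it reaches from about 300 to 850 mm from the base axis. Payload 4.2 kg.
Tool frame: the origin (TCP) lies midway between the tips of the shut fingers; the grasp point (between the pads) lies 19 mm behind it (env.hold_point_z is the z of the grasp point in the tool frame, in mm); z points along the fingers, y is the direction in which the jaws open and shut (so a half turn about z gives the same grasp; the last joint's range is limited). The gripper opens to 91 mm and grips with 3 to 60 N. Pads are 32 mm wide; open, the fingers measure 118 mm over their backs; the gripper's body (76 mm by 178 mm) begins 60 mm behind the grasp point.
Start: joints at [67.323, 18.312, 89.639, -0, 72.044, -1.146], TCP at [211.039, 534.891, 186.576] pointing down, gripper open.
Joint ranges: [-177.97, 177.97], [-48.28, 115.42], [12.27, 149.76], [-77.06, 257.06], [2.81, 150.46], [-146.56, 146.56]. Speed limits (degrees/s): [147.25, 147.25, 180, 180, 180, 180].

INTERFACE

Orientations are given as [roll, pitch, yaw] about the fixed x, y, z axes, in that order (R = Rz(yaw) Ry(pitch) Rx(roll)).
In Python, from workcell import env, grab_frame, camera_params, spotter gives the robot as it stands. The module is installed in compiled form; this text tells all that it offers.
- The arm moves only by the shell command python3 -m jog 'ROWS' [FORCE]. ROWS is text: rows parted by semicolons, each of 7 numbers parted by spaces: the turn, a rotation vector about the world's x, y, z in units of 5 degrees (1.0 is 5 degrees), then the shift along the world's x, y, z in units of 25 mm (1.0 is 25 mm), then the opening, from 0 (shut) to 1 (fully open). A call has 1 to 5 rows; each row is the pose to reach, as a shift and turn from the pose commanded when the call began; what a row does not reach only later rows make up. A row lasts 1/8 s, in which the tool goes at most 62.5 mm and 10.7 degrees, less where a joint would pass 70% of its speed; a pose out of reach is approached as far as the arm can. A call with a gripper value outside its range is refused whole. The fingers move at their own pace and stop on an object; FORCE is the grip in N (left out, the last holds). Time passes only in rows, so rows that repeat a pose let the fingers close. It gives the time, the measured TCP pose, the force and the opening at its end, in the units of the state.
- env.state(): the state, without advancing time (a new reading comes with each control period).
- grab_frame(name): name is "side" or "top"; returns the picture (480x640x3 uint8, red, green, blue); there is no depth.
- camera_params(name): a dict with "K" (3x3 intrinsics, pixels), "rvec" (rotation vector, rad) and "tvec" (3), from world to camera coordinates, as OpenCV has them. Camera axes: x right, y down, z forward; pixel columns grow to the right and rows downward; lengths in mm; the calibration is good to about 2 mm. A picture is of the moment at which its call begins. camera_params takes no time and is no camera call.
- env.job_done(): hands the job in, once; it reports no verdict.
Trained networks look in the newest picture that a camera, given by its name, has taken for a name from the list of things; names that differ only in an ending like _2 or _b are one class to them, and where a whole thing is asked for, a point or a joint stands for the part that bears it (a point fixed in the world has none). Each returns a list of dicts, best first, with "conf" (0 to 1); they miss things now and then, are a little off and sometimes report something else, mostly with a low value. They report only what shows in the picture. A call takes as long as a camera call.
- spotter.look_for(query, camera): "box" ([left, top, width, height] in pixels, round what is visible of it).
- spotter.trace(query, camera): "region" (480x640 bool, what is visible of it) and "box" ([left, top, width, height] in pixels, round what is visible of it).
The state is a dict: "time_s": time; "qpos": joint angles; "qvel": joint speeds; "effort": joint torques, N m; "ee_pos": TCP position; "ee_rot": TCP orientation; "force": force on the tool from outside, world axes, zero at the start; "torque": the same for the moment, N m; "gripper_width": finger opening in mm.
Only numpy, scipy, OpenCV 4.12 (cv2) and the standard library are available. Lean on these libraries where they do the work, as an engineer would, in place of code of your own. Each camera call takes 0.05 s, during which the arm holds its last target. There are 200 camera calls.

TASK

Slide the orange dust shutter of the grey spool drive fully open by its black grip, then take the keyed spool shaft out of its blue rest and put it upright into the hub, turning it until its key slips into the hub's slot. Push on against the spring until the shaft's collar sits on the hub, and finish while still holding the shaft down like that. Leave the bottle, the small filament spool and the scraper alone.

Things in the scene. Friction and masses are not known exactly. Their poses are not given: they have to be found in the camera images.
- drive: the fixed grey spool drive housing, 150 (x) x 220 (y) mm, top face 58 mm above the bench. Origin under its centre on the bench. The hub sits in its top with its axis at y = -55 mm, x = 0. Two aluminium shutter rails, 6 mm wide, stand at x = +-35 mm from y = -95 to +70 mm, their tops 70 mm above the bench
- shutter (a joint): position of the orange dust shutter, m: 0 = centred over the hub, 0.075 = fully open at its stop; it slides along +y of the drive (away from the hub), with about 1.5 N of friction plus light damping, and stays where it is left. It starts between 0 and 0.015, covering the bore. The plate is 60 x 60 x 3 mm, its top 67 mm above the bench
- shutter_grip (a point): centre of the top of the shutter's black upright grip, 103 mm above the bench. The grip is 12 mm thick along the slide (y of the drive), 26 mm across (x) and stands 36 mm above the shutter plate. Axes as the drive's
- hub: the fixed round steel hub (56 mm diameter) sunk in the drive; it does not turn. Origin on its axis at bench level, z up. Its +x axis points to its key slot (a white line on its face lies on that side, beyond the slot); that direction differs from the drive's x by up to 0.5 rad
- hub_mouth (a point): centre of the hub's bore mouth, on the hub's top face, 62 mm above the bench. The bore is 23 mm in diameter; the key slot on the hub's +x side is 8 mm wide and reaches 17.5 mm from the axis, open at the top, all the way down. Axes as the hub's
- plunger (a joint): how far the brass spring plunger inside the bore is pressed down, m: 0 = up, its top 35 mm below the hub mouth. The spring pushes up with about 4 N at first and 8 N at 0.010, where the shaft's collar meets the hub. It lifts the shaft again when let go
- shaft: loose keyed shaft, 105 mm tall, about 0.25 kg, upright in the rest at the start. Origin at the centre of its foot, z up. Heights above the foot: steel shaft, 20 mm diameter, 0 to 45 mm (foot chamfered over 4 mm, to 14 mm diameter); brass key on the +x side, 6 mm wide, 18 to 42 mm, reaching 15 mm from the axis; collar, 36 mm diameter, 45 to 51 mm; neck; black grip, 65 to 105 mm
- shaft_grip (a point): centre of the top of the shaft's black grip, 105 mm above the shaft's foot. The grip is 40 mm tall, 44 mm along x and 16 mm thick along y (grip it across y); a white line on its top points to the key side. Axes as the shaft's
- rest: the fixed blue rest block, 70 x 70 x 30 mm, with a round hole (23.5 mm in diameter, 15 mm deep) in which the shaft stands, its foot 15 mm above the bench. Origin under its centre
- bottle: bystander: capped clear bottle, 52 mm in diameter, 120 mm tall; origin at the centre of its underside
- spool: bystander: small flat-lying spool of green filament, 90 mm in diameter, 40 mm tall; origin at the centre of its underside
- scraper: bystander: spatula-like scraper 200 mm long lying on the bench

How it is judged (in metres and radians):
On the way, in this order (a step that is already met when the one before it is completed fails the run):
1. the shutter is slid fully open while the shaft is still in its rest (value of joint shutter above 0.066 m and distance of shaft from where it was at the start of the episode below 0.03 m), for 0.2 s.
2. the shaft is lifted out of its rest in the gripper (z of shaft in the frame of rest above 0.04 m and contact force between the fingers and shaft above 1 N and contact force between shaft and rest below 0.1 N), for 0.1 s.
At the end, for the whole second after the job is handed in: Shutter open 66 mm or more; shaft in the hub within 3 mm of its axis, upright within 0.1 rad, key in the slot (0.3 rad), collar within 2.5 mm of the hub, plunger pressed 7 mm or more, fingers still on it (over 2 N), at rest (value of joint shutter above 0.066 m and horizontal distance between shaft and hub below 0.003 m and z of shaft in the frame of hub_mouth below -0.0425 m and value of joint plunger above 0.007 m and angle between the x axis of shaft and the x axis of hub, either way round below 0.3 rad and angle between shaft's own z axis and vertical below 0.1 rad and contact force between the fingers and shaft above 2 N and linear speed of shaft below 0.02 m/s); the arm keeps its last pose, push and grip.
It fails at once if the bottle, spool or scraper is moved more than 30 mm or the bottle is tipped over (distance of any of bottle, spool, scraper from where it was at the start of the episode above 0.03 m or angle between bottle's own z axis and vertical above 0.5 rad).
It also fails if it takes over 58 s, if anything falls off the work surface, if the arm or the gripper's body presses on something with over 40 N, if the wrist force passes 120 N, or if a joint passes its speed limit or range.

## Working session

There is one attempt and no reset: what is moved stays moved. The work goes in short steps, Python scripts to look and compute and a shell command to move; the robot and the scene stay as the last step left them, time stands still between calls to the robot, and variables do not carry over. Pictures are saved under pics/ and viewed, about 8 in all and at most 12, crops included, and the job is handed in when it is done.

```bash
mkdir -p pics; cat > h.py <<'E'
import numpy as np, cv2
from workcell import env, grab_frame, camera_params, spotter
def P(c):
    p=camera_params(c); return np.array(p["K"],float),np.array(p["rvec"],float).reshape(3,1),np.array(p["tvec"],float).reshape(3,1)
def back(c,uv,z):
    K,r,t=P(c); R=cv2.Rodrigues(r)[0]
    uv=np.atleast_2d(np.array(uv,float)); d=(np.linalg.inv(K)@np.c_[uv,np.ones(len(uv))].T)
    d=(R.T@d).T; o=(-R.T@t).ravel()
    return o+d*((z-o[2])/d[:,2])[:,None]
def proj(c,X):
    K,r,t=P(c); return cv2.projectPoints(np.atleast_2d(np.array(X,float)),r,t,K,None)[0].reshape(-1,2)
def save(im,name): cv2.imwrite("pics/"+name,im[:,:,::-1])
E
python3 - <<'E'
from h import *
for c in("top","side"):
    im=grab_frame(c); save(im,c+"0.png")
    K,r,t=P(c);print(c,K[0,0],(-cv2.Rodrigues(r)[0].T@t).ravel().round())
    for q in("drive","shutter_grip","shutter","shaft_grip","shaft","rest","hub","bottle","spool","scraper"):
        l=spotter.look_for(q,c); print(q,[(np.round(d["box"]).tolist(),round(d["conf"],2)) for d in l[:2]])
s=env.state();print(s["time_s"],s["ee_pos"],s["ee_rot"],s["force"],env.hold_point_z)
E
```

```text
top 445.9611694512984 [ 469. -105.  999.]
drive [([142.0, 224.0, 113.0, 78.0], 0.77)]
shutter_grip [([206.0, 243.0, 31.0, 27.0], 0.6)]
shutter [([204.0, 242.0, 31.0, 31.0], 0.64)]
shaft_grip [([339.0, 247.0, 18.0, 24.0], 0.49), ([309.0, 176.0, 29.0, 29.0], 0.24)]
shaft [([337.0, 250.0, 19.0, 24.0], 0.6)]
rest [([341.0, 247.0, 15.0, 21.0], 0.69), ([329.0, 247.0, 33.0, 34.0], 0.67)]
hub []
bottle [([312.0, 173.0, 26.0, 33.0], 0.69), ([205.0, 240.0, 29.0, 32.0], 0.68)]
spool [([402.0, 183.0, 41.0, 37.0], 0.71)]
scraper [([409.0, 278.0, 80.0, 78.0], 0.8)]
side 569.1749642777005 [ 391. -749.  805.]
drive [([242.0, 119.0, 99.0, 103.0], 0.7)]
shutter_grip [([274.0, 148.0, 36.0, 35.0], 0.67)]
shutter [([278.0, 147.0, 33.0, 33.0], 0.57)]
shaft_grip [([310.0, 246.0, 27.0, 42.0], 0.66)]
shaft [([312.0, 246.0, 25.0, 42.0], 0.69), ([243.0, 120.0, 95.0, 103.0], 0.29)]
rest [([297.0, 266.0, 51.0, 44.0], 0.84)]
hub [([285.0, 177.0, 22.0, 6.0], 0.39), ([298.0, 266.0, 50.0, 44.0], 0.34)]
bottle [([386.0, 205.0, 30.0, 60.0], 0.73)]
spool [([408.0, 319.0, 59.0, 66.0], 0.85), ([242.0, 119.0, 99.0, 102.0], 0.34)]
scraper [([251.0, 371.0, 87.0, 109.0], 0.8), ([301.0, 267.0, 47.0, 45.0], 0.3)]
1.1 [211.04409941 534.89319919 186.56758548] [ 1.79995344e+02 -1.55585453e-03  1.58465232e+02] [-0.49452035 -0.04606297  0.01574129] -18.8
```

View pics/top0.png

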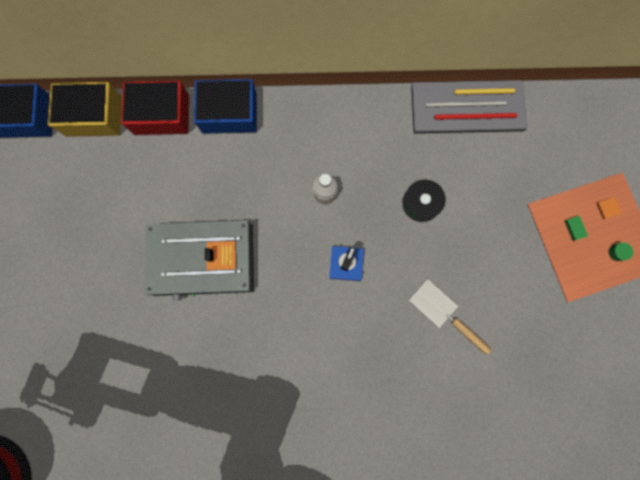

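View pics/side0.png

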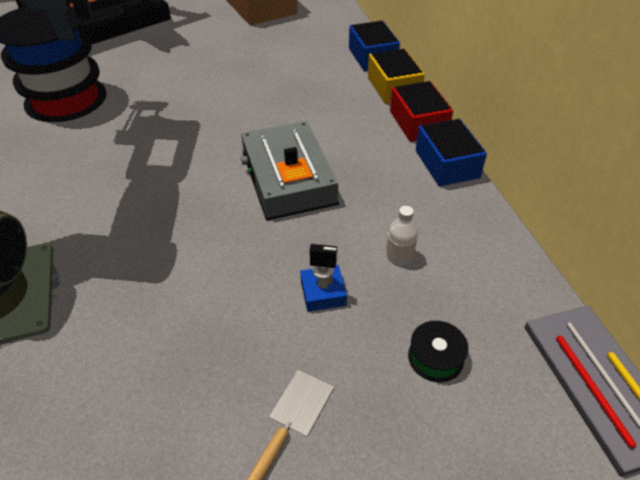

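The top view shows the drive at about (198,258), with the orange shutter at (222,256) and its black grip at (210,255). The rest is at (347,263) with the shaft grip at (349,256). The bottle is at (325,187), the spool at (424,200) and the scraper at (450,315). The side view agrees. Next I zoom in on both.

```bash
python3 - <<'E'
from h import *
a=cv2.imread("pics/top0.png"); b=cv2.imread("pics/side0.png")
c1=cv2.resize(a[210:310,135:265],(780,600),interpolation=cv2.INTER_CUBIC); cv2.imwrite("pics/z1.png",c1)
def z(im,x,y,w,h,W,H): return cv2.resize(im[y:y+h,x:x+w],(W,H),interpolation=cv2.INTER_CUBIC)
# top shaft 50x60 (x320,y235) scale 8 ; side shaft 50x75 (x295,y238) scale 8
cv2.imwrite("pics/z2.png",np.hstack([z(a,320,230,50,75,400,600),z(b,297,238,50,75,400,600)]))
for c,u in(("top",[[146,225],[249,220],[253,292],[149,296]]),):
    print(back(c,u,58).round())
print(back("top",[[210,255]],103), back("top",[[349,256]],120),back("side",[[323,250]],120),back("side",[[291,152]],103))
E
```

```text
[[653. 275.  58.]
 [659.  54.  58.]
 [505.  45.  58.]
 [501. 263.  58.]]
[[579.81334939 124.89943117 103.        ]] [[ 569.83798035 -155.35000374  120.        ]] [[ 565.99051585 -160.84581165  120.        ]] [[583.52115691 119.23986713 103.        ]]
```

View pics/z1.png

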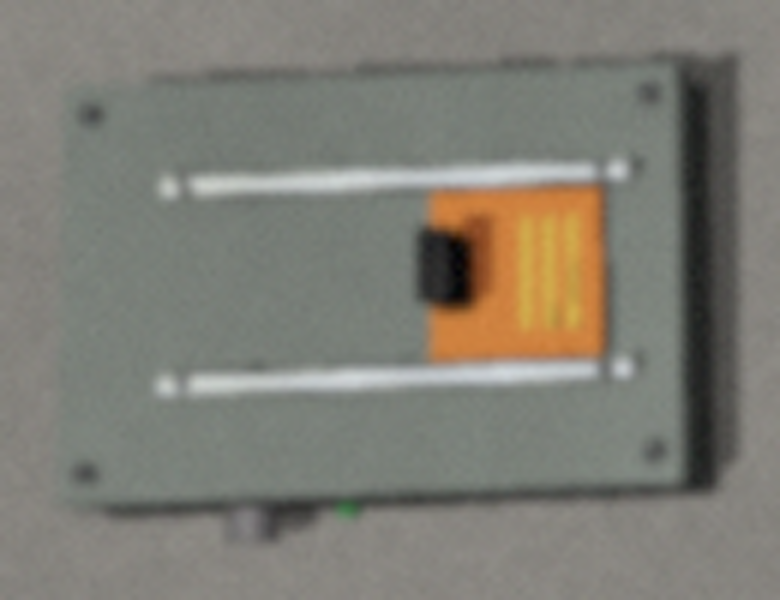

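View pics/z2.png

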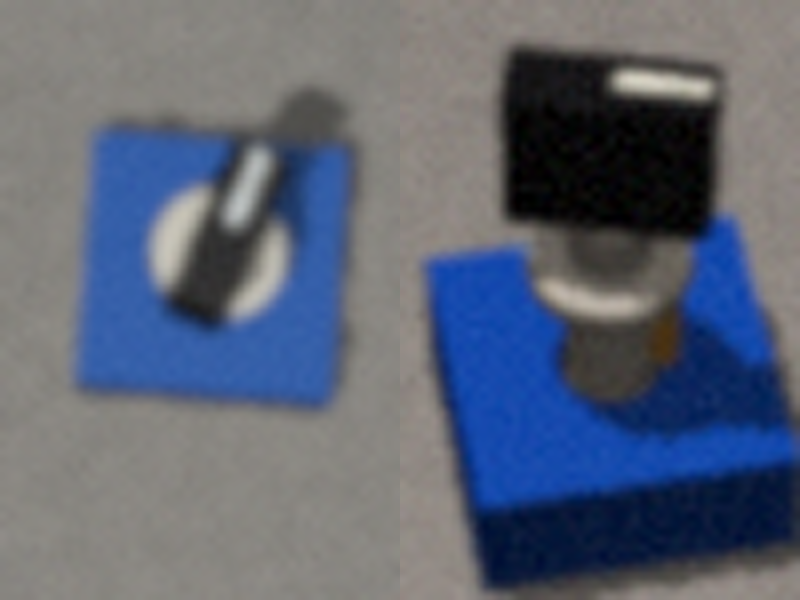

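z1 shows the rails running about 2° off horizontal, with the grip top near zoom (436,268). z2 shows the shaft grip with its white line from (235,225) to (258,150), so the key points up and to the right. I work out the poses next.

```bash
python3 - <<'E'
from h import *
o=np.array([135,210]);Z1=lambda p:np.array(p,float)/6+o-.4
Z2=lambda p:np.array(p,float)/8+[320,230]-.4
Z3=lambda p:(np.array(p,float)-[400,0])/8+[297,238]-.4
def ang(a,b): d=(b-a); return np.degrees(np.arctan2(d[1],d[0]))
r=back("top",Z1([[168,187],[165,385],[618,170],[622,367]]),68); print("rails",r.round(1),"ydir",ang(r[2],r[0])-90,ang(r[3],r[1])-90)
c=back("top",Z1([[68,90],[680,62],[685,488],[62,505]]),58); print("drive",c.round(1),c.mean(0),ang(c[1],c[0])-90,ang(c[2],c[3])-90)
s=back("top",Z1([[430,190],[605,183],[605,358],[428,362]]),67);print("shutter",s.round(1),s.mean(0))
print("grip",back("top",Z1([[436,268]]),103))
print("rest",back("top",Z2([[95,130],[350,145],[330,403],[78,385]]),30).mean(0))
print("collar",back("top",Z2([[220,253]]),66))
w=back("top",Z2([[235,225],[258,150]]),120);print("line",w,ang(w[0],w[1]))
w=back("side",Z3([[615,80],[715,88]]),120);print("line s",w,ang(w[0],w[1]))
w=back("side",Z3([[515,48],[720,66]]),120);print("edge s",w,ang(w[0],w[1]),np.linalg.norm(w[1]-w[0]))
print("gripS",back("side",Z3([[615,78]]),120))
for q,z in(("bottle",60),("spool",40)):
  for cc in("top",):
    b=spotter.look_for(q,cc)[0]["box"];print(q,back(cc,[[b[0]+b[2]/2,b[1]+b[3]/2]],z))
E
```

```text
rails [[616.6 234.6  68. ]
 [546.7 233.6  68. ]
 [619.3  76.   68. ]
 [549.7  74.2  68. ]] ydir 0.9627624501656129 1.0486903807598225
drive [[654.1 275.1  58. ]
 [659.6  55.9  58. ]
 [507.6  53.8  58. ]
 [506.2 272.1  58. ]] [581.86943977 164.22717567  58.        ] 1.4311657659079202 0.35412773460072344
shutter [[613.7 142.4  67. ]
 [614.9  80.7  67. ]
 [553.   80.3  67. ]
 [552.9 142.2  67. ]] [583.63003187 111.42931602  67.        ]
grip [[581.42711539 130.46042048 103.        ]]
rest [ 565.52228586 -154.13028435   30.        ]
collar [[ 565.08282566 -154.15564492   66.        ]]
line [[ 566.3992952  -155.2005934   120.        ]
 [ 585.01675497 -161.45731044  120.        ]] -18.575806650997176
line s [[ 568.21413018 -156.05900726  120.        ]
 [ 586.99231774 -163.89509078  120.        ]] -22.650636657309363
edge s [[ 551.15812792 -141.83569184  120.        ]
 [ 589.76592136 -158.44630405  120.        ]] -23.279302933073403 42.029443868516104
gripS [[ 568.36978882 -155.53546213  120.        ]]
bottle [[ 722.09671349 -110.22050373   60.        ]]
spool [[ 696.99905018 -325.58478986   40.        ]]
```

```bash
python3 -m jog '0 0 2 7.4 -8.1 0 1; 0 0 4.5 14.84 -16.2 0 1; 0 0 4.5 14.84 -16.2 0 1; 0 0 4.5 14.84 -16.2 0 1; 0 0 4.5 14.84 -16.2 0 1' 25
```

```text
time_s: 1.82
ee_pos: [419.7, 307.1, 186.8]
ee_rot: [180.0, 0.0, -179.0]
force: [0.4, 0.1, -0.4]
gripper_width: 91.4
```

```bash
python3 -m jog '0 0 0 6.5 -7.1 0 1; 0 0 0 6.5 -7.1 0 1; 0 0 0 6.5 -7.1 0 1; 0 0 0 6.5 -7.1 0 1; 0 0 0 6.5 -7.1 0 1'
```

```text
time_s: 2.45
ee_pos: [583.1, 128.2, 186.0]
ee_rot: [-180.0, 0.0, -179.3]
force: [-0.9, 0.2, -0.4]
gripper_width: 91.3
```

```bash
python3 -m jog '0 0 0 0 0.05 -2 1; 0 0 0 0 0.05 -4.36 1; 0 0 0 0 0.05 -4.36 0.1; 0 0 0 0 0.05 -4.36 0; 0 0 0 0 0.05 -4.36 0'; python3 -m jog '0 0 0 0 0 0 0;0 0 0 0 0 0 0;0 0 0 0 0 0 0;0 0 0 0 0 0 0'
```

```text
time_s: 3.08
ee_pos: [582.9, 133.1, 80.5]
ee_rot: [179.9, 0.3, -179.0]
force: [0.6, 0.4, -0.6]
gripper_width: 64.2
time_s: 3.58
ee_pos: [581.0, 132.3, 77.6]
ee_rot: [180.0, -0.0, -179.0]
force: [-0.7, 0.9, -0.2]
gripper_width: 24.4
```

```bash
python3 -m jog '0 0 0 0 0 0 0;0 0 0 0 0 0 0;0 0 0 0 0 0 0;0 0 0 0 0 0 0'; python3 -m jog '0 0 0 0 0.6 0 0;0 0 0 -0.02 1.2 0 0;0 0 0 -0.05 1.8 0 0;0 0 0 -0.06 2.4 0 0;0 0 0 -0.07 2.8 0 0'
```

```text
time_s: 4.08
ee_pos: [581.0, 132.4, 77.6]
ee_rot: [180.0, -0.0, -179.0]
force: [-0.9, 0.6, 0.3]
gripper_width: 0.5
time_s: 4.7
ee_pos: [579.1, 203.7, 77.5]
ee_rot: [180.0, 0.0, -179.0]
force: [1.0, -0.1, -0.6]
gripper_width: 0.4
```

```bash
python3 - <<'E'
from h import *
a=grab_frame("top");b=grab_frame("side")
z=lambda im,x,y,w,h,W,H: cv2.resize(im[y:y+h,x:x+w],(W,H),interpolation=cv2.INTER_CUBIC)
save(np.hstack([z(a,130,190,130,130,400,400),z(b,230,80,130,130,400,400)]),"c1.png")
E
```

```text
(no output)
```

View pics/c1.png

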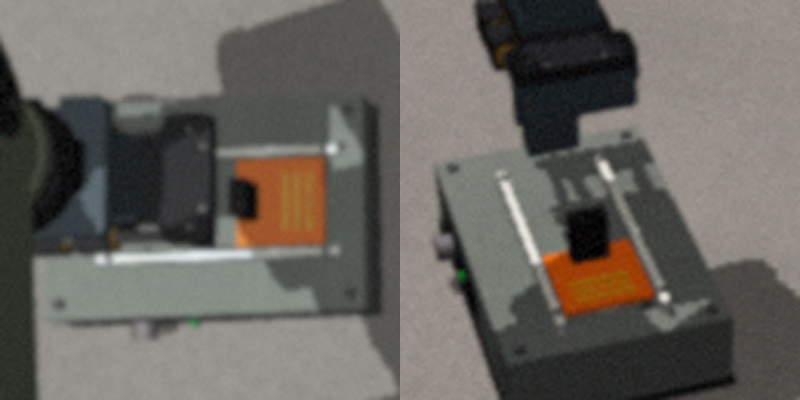

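```bash
python3 - <<'E'
from h import *
e=env.state()["ee_pos"];print(e)
for c,o in(("top",(130,190)),("side",(230,80))):
    q=proj(c,[e,[580,203.7,137],[582,130,103],[582,130,67],[583,109,67]])
    print(c,((q-o)*400/130).round())
    for n in("shutter_grip","shutter"):print(n,[(np.round(d["box"]).tolist(),round(d["conf"],2)) for d in spotter.look_for(n,c)[:2]])
E
```

```text
[579.20377012 203.61910682  77.52297825]
top [[139. 208.]
 [108. 196.]
 [238. 197.]
 [252. 203.]
 [283. 201.]]
shutter_grip []
shutter [([203.0, 240.0, 29.0, 30.0], 0.82)]
side [[152. 178.]
 [148. 104.]
 [181. 212.]
 [184. 256.]
 [193. 275.]]
shutter_grip [([276.0, 146.0, 35.0, 35.0], 0.96), ([302.0, 181.0, 6.0, 1.0], 0.42)]
shutter [([276.0, 148.0, 35.0, 32.0], 0.9)]
```

```bash
python3 -m jog '0 0 0 0 0 -0.2 0;0 0 0 0 0 -0.4 0;0 0 0 0 0 -0.5 0;0 0 0 0 0 -0.6 0;0 0 0 0 0 -0.6 0'
```

```text
time_s: 5.62
ee_pos: [579.1, 202.3, 62.4]
ee_rot: [-180.0, -0.0, -179.0]
force: [-0.1, 0.1, -0.8]
gripper_width: 0.4
```

```bash
python3 - <<'E'
from h import *
a=grab_frame("top");b=grab_frame("side")
z=lambda im,x,y,w,h,W,H: cv2.resize(im[y:y+h,x:x+w],(W,H),interpolation=cv2.INTER_CUBIC)
save(np.hstack([z(a,100,190,130,130,400,400),z(b,240,60,80,120,400,600)[:400]]) if 0 else z(b,220,60,130,100,780,600),"c2.png")
s=env.state();print(s["force"],s["ee_pos"],s["qpos"])
e=s["ee_pos"];print(((proj("side",[e,e+[0,0,60],[582,130,103],e-[0,0,e[2]-58]])-[220,60])*6).round())
E
```

```text
[ 0.15873592 -0.16712363 -0.44389173] [579.32344621 202.40489961  62.65112422] [ 1.81819778e+01  2.73360512e+01  9.43199341e+01  5.38621145e-03
  5.83337707e+01 -7.27922855e+01]
[[361. 503.]
 [351. 360.]
 [413. 533.]
 [361. 513.]]
```

View pics/c2.png

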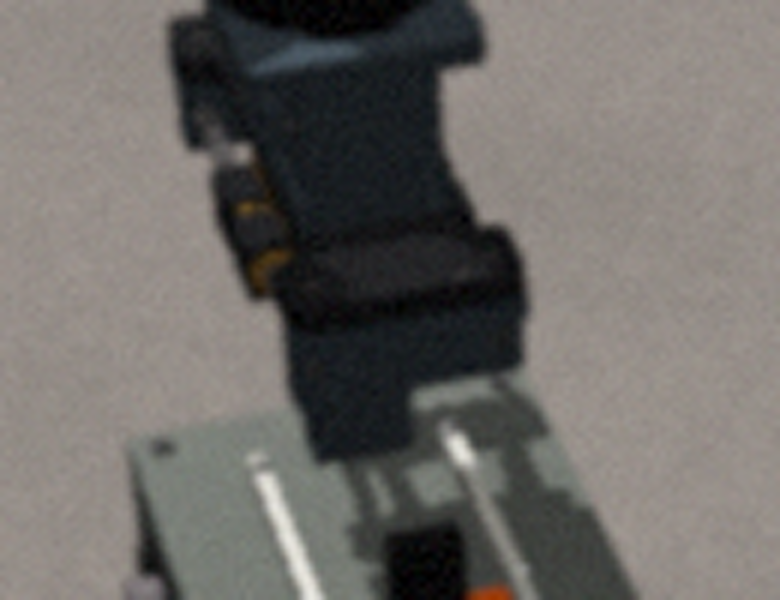

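The finger tip shows at (362,455) in the crop, but the reported TCP projects to (361,503). That puts the tip about 20 mm too high or further back. I probe for contact to decide which.

```bash
for i in 1 ; do python3 -m jog '0 0 0 0 0 -0.1 0;0 0 0 0 0 -0.2 0;0 0 0 0 0 -0.3 0;0 0 0 0 0 -0.3 0'; done
```

```text
time_s: 6.22
ee_pos: [579.1, 202.3, 54.8]
ee_rot: [-180.0, -0.0, -179.0]
force: [-0.0, 0.2, -0.4]
gripper_width: 0.3
```

```bash
python3 -m jog '0 0 0 0 0 -0.15 0;0 0 0 0 0 -0.3 0;0 0 0 0 0 -0.45 0;0 0 0 0 0 -0.45 0'
```

```text
time_s: 6.72
ee_pos: [578.9, 202.3, 43.4]
ee_rot: [-180.0, -0.1, -179.0]
force: [-0.2, -0.6, 0.4]
gripper_width: 0.7
```

```bash
python3 -m jog '0 0 0 0 0 -0.1 0;0 0 0 0 0 -0.2 0;0 0 0 0 0 -0.2 0'
```

```text
time_s: 7.1
ee_pos: [579.1, 202.3, 38.6]
ee_rot: [-180.0, -0.0, -179.0]
force: [0.4, 0.4, 1.0]
gripper_width: 0.4
```

```bash
python3 -m jog '0 0 0 0 0 -0.1 0;0 0 0 0 0 -0.1 0;0 0 0 0 0 -0.2 0;0 0 0 0 0 -0.2 0'
```

```text
time_s: 7.6
ee_pos: [579.1, 202.3, 33.6]
ee_rot: [-180.0, -0.0, -179.0]
force: [-0.2, 0.7, -0.2]
gripper_width: 0.7
```

```bash
python3 -m jog '0 0 0 0 0 -0.1 0;0 0 0 0 0 -0.1 0;0 0 0 0 0 -0.2 0;0 0 0 0 0 -0.2 0'
```

```text
time_s: 8.1
ee_pos: [579.3, 202.4, 30.9]
ee_rot: [180.0, 0.0, -179.0]
force: [-3.2, -1.7, 11.7]
gripper_width: 0.5
```

Contact came at a reported TCP z of about 31.5 over the 58 mm face, so the real tip is about 26.5 mm above what is reported. I check the xy offset the same way from the c2 image.

```bash
python3 -m jog '0 0 0 0 0 1 0;0 0 0 0 0 2 0;0 0 0 0 0 2.6 0;0 0 0 0 0 2.6 0;0 0 0 0 0 2.6 0'; python3 - <<'E'
from h import *
u=np.array([[320,460],[412,450]])/6+[220,60]-.4
for z in(62,85,89,92): print(z,back("side",u,z).round(1).tolist())
print("expect x579.1 +-16, y 202.3-13.5")
a=grab_frame("top");b=grab_frame("side")
z=lambda im,x,y,w,h,W,H: cv2.resize(im[y:y+h,x:x+w],(W,H),interpolation=cv2.INTER_CUBIC)
save(np.hstack([z(a,130,190,100,130,400,520),z(b,245,30,100,130,400,520)]),"c3.png")
print(env.state()["ee_pos"],env.state()["qpos"])
E
```

```text
time_s: 8.72
ee_pos: [578.6, 202.1, 92.8]
ee_rot: [-180.0, -0.1, -179.0]
force: [-0.2, 0.4, -0.4]
gripper_width: 0.6
62 [[570.9, 233.0, 62.0], [603.9, 229.3, 62.0]]
85 [[565.4, 202.7, 85.0], [597.3, 199.1, 85.0]]
89 [[564.4, 197.4, 89.0], [596.1, 193.8, 89.0]]
92 [[563.7, 193.4, 92.0], [595.3, 189.9, 92.0]]
expect x579.1 +-16, y 202.3-13.5
[578.52204501 202.11745142  92.60987286] [ 1.81792957e+01  2.57372356e+01  9.22144822e+01  6.19191827e-03
  6.21783236e+01 -7.27931243e+01]
```

View pics/c3.png

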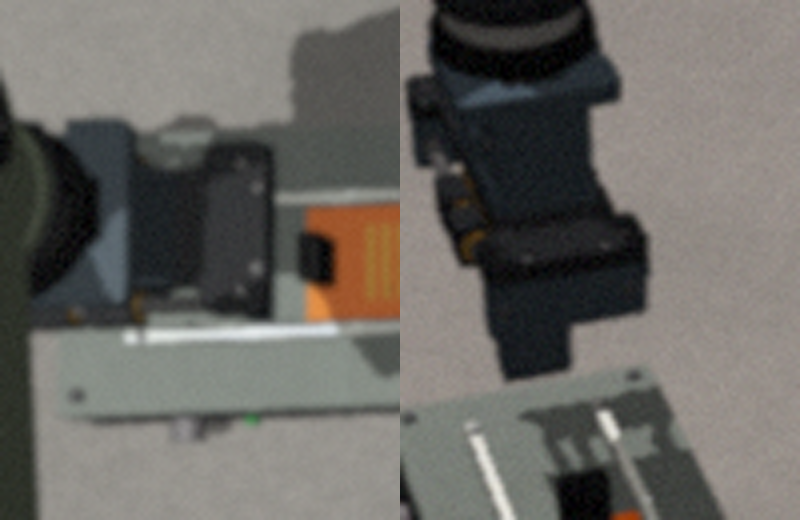

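Lateral agreement is within a few mm, so the discrepancy is mainly along the tool z, about +26.5 mm. I redo the shutter grasp with that correction.

```bash
python3 -m jog '0 0 0 0.12 -1.5 0.3 1;0 0 0 0.12 -2.88 0.3 1;0 0 0 0.12 -2.88 0.3 1;0 0 0 0.12 -2.88 0.3 1;0 0 0 0.12 -2.88 0.3 1';python3 -m jog '0 0 0 0 0 0 1;0 0 0 0 0 0 1;0 0 0 0 0 0 1;0 0 0 0 0 0 1'
```

```text
time_s: 9.45
ee_pos: [582.1, 131.3, 101.0]
ee_rot: [180.0, -0.0, -179.0]
force: [0.9, 0.5, 0.2]
gripper_width: 47.8
time_s: 9.95
ee_pos: [582.2, 130.4, 101.4]
ee_rot: [180.0, 0.0, -179.0]
force: [0.3, -0.4, 0.1]
gripper_width: 87.5
```

Now lower to a reported z of 47 (tip about 73) and close.

```bash
python3 -m jog '0 0 0 0 0 -1 1;0 0 0 0 0 -2 1;0 0 0 0 0 -2.16 0;0 0 0 0 0 -2.16 0;0 0 0 0 0 -2.16 0';python3 -m jog '0 0 0 0 0 0 0;0 0 0 0 0 0 0;0 0 0 0 0 0 0;0 0 0 0 0 0 0;0 0 0 0 0 0 0'
```

```text
time_s: 10.58
ee_pos: [583.1, 130.5, 48.5]
ee_rot: [180.0, 0.1, -179.0]
force: [-0.6, -0.8, 0.2]
gripper_width: 64.1
time_s: 11.2
ee_pos: [582.2, 130.4, 47.3]
ee_rot: [180.0, -0.0, -179.0]
force: [0.3, 1.5, 1.0]
gripper_width: 14.2
```

```bash
python3 -m jog '0 0 0 0 0 0 0;0 0 0 0 0 0 0'
```

```text
time_s: 11.45
ee_pos: [582.2, 130.5, 47.3]
ee_rot: [180.0, -0.0, -179.0]
force: [-0.6, 1.2, 0.4]
gripper_width: 12.0
```

Gripped at 12 mm. Next I slide it.

```bash
python3 -m jog '0 0 0 -0.01 0.6 0 0;0 0 0 -0.02 1.2 0 0;0 0 0 -0.03 1.8 0 0;0 0 0 -0.04 2.3 0 0;0 0 0 -0.05 2.5 0 0'
```

```text
time_s: 12.08
ee_pos: [581.1, 194.1, 47.3]
ee_rot: [180.0, 0.0, -179.0]
force: [0.5, -2.2, -0.9]
gripper_width: 12.0
```

```bash
python3 -m jog '0 0 0 0 0.2 0 0;0 0 0 0 0.3 0 0;0 0 0 0 0.4 0 0;0 0 0 -0.01 0.5 0 0;0 0 0 -0.01 0.5 0 0'
```

```text
time_s: 12.7
ee_pos: [580.9, 205.4, 47.3]
ee_rot: [180.0, 0.0, -179.0]
force: [0.8, -0.9, 0.2]
gripper_width: 11.9
```

```bash
python3 -m jog '0 0 0 0 0 0 1;0 0 0 0 0 0 1;0 0 0 0 0 0 1;0 0 0 0 0 1.5 1;0 0 0 0 0 3 1'; python3 -m jog '0 0 -1 0 -1.5 1 1;0 0 -3 0 -5 1.4 1;0 0 -4.5 -0.3 -8 1.4 1;0 0 -4.5 -0.4 -10.5 1.4 1;0 0 -4.5 -0.5 -13 1.4 1'; python3 -m jog '0 0 0 0 -1 0 1;0 0 0 0 -1 0 1'
```

```text
time_s: 13.32
ee_pos: [580.4, 205.4, 122.8]
ee_rot: [-180.0, -0.1, -179.0]
force: [1.1, -0.3, 0.1]
gripper_width: 58.9
time_s: 13.95
ee_pos: [569.7, -83.2, 157.5]
ee_rot: [180.0, 0.0, 158.5]
force: [0.8, 0.6, -0.8]
gripper_width: 91.1
time_s: 14.2
ee_pos: [569.8, -108.0, 157.2]
ee_rot: [180.0, 0.0, 158.3]
force: [-0.0, 0.6, 0.0]
gripper_width: 91.2
```

```bash
python3 - <<'E'
from h import *
a=grab_frame("top");b=grab_frame("side")
z=lambda im,x,y,w,h,W,H: cv2.resize(im[y:y+h,x:x+w],(W,H),interpolation=cv2.INTER_CUBIC)
save(np.hstack([z(a,185,210,80,100,400,500),z(b,270,140,80,100,400,500)]),"c4.png")
print(env.state()["ee_pos"],env.state()["ee_rot"])
for n in("hub","shutter","shaft"):
  for c in("top","side"):print(n,c,[(np.round(d["box"]).tolist(),round(d["conf"],2)) for d in spotter.look_for(n,c)[:2]])
E
```

```text
[ 569.87391062 -105.76723164  157.12885571] [ 1.79953392e+02 -2.67396914e-02  1.58448041e+02]
hub top [([211.0, 243.0, 26.0, 28.0], 0.78)]
hub side []
shutter top [([166.0, 243.0, 34.0, 31.0], 0.7)]
shutter side [([268.0, 128.0, 26.0, 28.0], 0.89)]
shaft top []
shaft side [([312.0, 245.0, 24.0, 42.0], 0.79)]
```

View pics/c4.png

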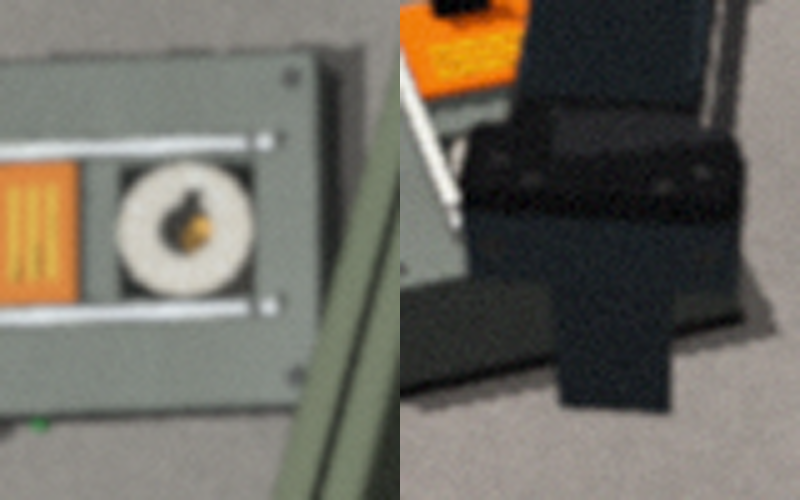

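The shutter is open. The hub face is centred near crop (186,229) with the slot pointing up to about (193,193). I measure those numerically.

```bash
python3 - <<'E'
from h import *
a=grab_frame("top"); 
r=cv2.resize(a[210:310,185:265],None,fx=5,fy=5,interpolation=cv2.INTER_CUBIC)
g=r.max(2); m=((g>150)&(r.max(2).astype(int)-r.min(2)<40)).astype(np.uint8)
n,l,st,ce=cv2.connectedComponentsWithStats(m)
k=l[229,140]; cs,_=cv2.findContours((l==k).astype(np.uint8),cv2.RETR_EXTERNAL,cv2.CHAIN_APPROX_NONE)
c=max(cs,key=cv2.contourArea); (e,ax,an)=cv2.fitEllipse(c); print("ellipse",e,ax,st[k])
T=lambda p:back("top",np.atleast_2d(p)/5.+[185,210]-.4,62)
W=T([e]);print("hub",W)
d=np.zeros(m.shape,np.uint8); cv2.ellipse(d,(tuple(e),(ax[0]*.8,ax[1]*.8),an),1,-1)
dk=np.argwhere((g<135)&(d>0))[:,::-1]
w=T(dk)[:,:2]-W[0,:2]; rr=np.hypot(*w.T); s=rr>12.5
print(len(dk), (w[s].mean(0)),np.degrees(np.arctan2(*w[s].mean(0)[::-1])), w.mean(0))
b=g.copy(); 
for R in (14,16,18,21,24):
    o=[]
    for t in range(-60,61,6):
        X=W[0]+[R*np.cos(np.radians(t)),R*np.sin(np.radians(t)),0]
        p=(proj("top",[X])[0]-[185,210]+.4)*5; o.append(int(g[int(p[1]),int(p[0])]))
    print(R,o)
E
```

```text
ellipse (145.499267578125, 254.21939086914062) (144.07814025878906, 282.3153991699219) [    0   161   254   167 16444]
hub [[573.13707882 127.40825294  62.        ]]
5944 [0.50404226 7.35250681] 86.07829255610827 [0.36529539 6.93770841]
14 [66, 63, 62, 72, 86, 114, 150, 181, 200, 206, 205, 203, 205, 208, 208, 208, 203, 197, 186, 175, 161]
16 [77, 67, 61, 63, 72, 109, 150, 181, 201, 207, 207, 208, 208, 207, 204, 202, 192, 176, 164, 152, 145]
18 [93, 80, 67, 62, 72, 98, 149, 185, 205, 208, 208, 211, 210, 205, 200, 188, 165, 157, 146, 136, 135]
21 [118, 85, 66, 66, 83, 126, 171, 196, 206, 207, 205, 212, 211, 202, 177, 154, 130, 131, 134, 133, 133]
24 [158, 111, 75, 72, 105, 161, 194, 207, 205, 207, 207, 206, 199, 178, 147, 124, 130, 132, 134, 135, 135]
```

```bash
python3 - <<'E'
from h import *
a=grab_frame("top"); 
r=cv2.resize(a[210:310,185:265],None,fx=5,fy=5,interpolation=cv2.INTER_CUBIC)
g=cv2.cvtColor(r,cv2.COLOR_RGB2GRAY).astype(float)
T=lambda p:back("top",np.atleast_2d(p)/5.+[185,210]-.4,62)
from scipy.optimize import minimize
th=np.radians(np.arange(0,360,4))
def samp(c,R,t=th):
    X=np.c_[c[0]+R*np.cos(t),c[1]+R*np.sin(t),np.full(len(t),62.)]
    p=(proj("top",X)-[185,210]+.4)*5
    return cv2.remap(g.astype(np.float32),p[:,0].astype(np.float32).reshape(-1,1),p[:,1].astype(np.float32).reshape(-1,1),cv2.INTER_LINEAR).ravel()
c0=T([[186,229]])[0,:2]; print(c0)
f=lambda c:-(samp(c,25).mean()-samp(c,31).mean())
b=min(((f(c0+[x,y]),x,y) for x in np.arange(-6,6.1,.5) for y in np.arange(-6,6.1,.5)));c=c0+b[1:];print("hub",c,b)
t=np.radians(np.arange(-60,61,4))
for R in(13,14,15,16,17,18,20,22,24): print(R,samp(c,R,t).astype(int).tolist())
E
```

```text
[583.50823069 110.39336043]
hub [584.00823069 110.89336043] (np.float32(-91.01115), np.float64(0.5), np.float64(0.5))
13 [188, 186, 185, 183, 176, 170, 163, 147, 130, 110, 90, 79, 77, 83, 97, 114, 130, 149, 162, 173, 182, 186, 190, 188, 188, 188, 186, 184, 186, 186, 183]
14 [198, 197, 195, 193, 190, 182, 175, 163, 141, 120, 101, 91, 92, 98, 111, 129, 145, 164, 175, 186, 192, 195, 197, 197, 197, 194, 194, 195, 194, 194, 194]
15 [202, 203, 201, 197, 195, 191, 180, 171, 154, 134, 117, 106, 108, 114, 127, 142, 156, 172, 184, 194, 198, 200, 199, 200, 202, 199, 198, 199, 199, 200, 199]
16 [205, 205, 204, 202, 199, 196, 188, 178, 166, 147, 136, 130, 133, 139, 149, 161, 171, 184, 192, 198, 200, 201, 200, 201, 203, 203, 201, 200, 202, 201, 200]
17 [207, 207, 205, 204, 204, 201, 196, 185, 177, 165, 156, 151, 154, 160, 165, 174, 182, 191, 198, 201, 201, 200, 200, 201, 204, 204, 203, 203, 204, 203, 203]
18 [207, 207, 207, 207, 207, 205, 201, 194, 187, 180, 172, 172, 178, 184, 185, 188, 193, 198, 201, 201, 202, 202, 200, 200, 204, 205, 205, 205, 204, 203, 203]
20 [207, 208, 209, 209, 210, 209, 206, 204, 204, 202, 200, 199, 203, 207, 206, 204, 202, 204, 203, 202, 202, 204, 204, 203, 206, 207, 208, 205, 203, 203, 206]
22 [205, 206, 206, 207, 207, 206, 205, 206, 206, 208, 208, 209, 212, 210, 209, 205, 202, 202, 203, 205, 205, 205, 204, 201, 203, 204, 205, 203, 200, 201, 207]
24 [202, 200, 202, 203, 203, 200, 200, 202, 202, 202, 203, 206, 208, 209, 206, 201, 200, 198, 197, 199, 202, 201, 198, 193, 200, 199, 201, 200, 197, 198, 200]
```

The slot direction is about -11°, and the hub is at (584, 110.9). Now I go over the shaft.

```bash
python3 -m jog '0 0 0 -0.15 -1.0 0 1;0 0 0 -0.15 -1.9 0 1;0 0 0 -0.15 -1.9 0 1;0 0 0 -0.15 -1.9 0 1' 45
```

```text
time_s: 15.2
ee_pos: [566.2, -153.7, 157.1]
ee_rot: [180.0, -0.0, 158.4]
force: [0.6, 0.2, -0.9]
gripper_width: 91.2
```

```bash
python3 -m jog '0 0 0 0 0 0 1'
```

```text
time_s: 15.32
ee_pos: [566.3, -153.3, 157.1]
ee_rot: [180.0, -0.0, 158.5]
force: [-0.3, -0.7, 0.7]
gripper_width: 91.2
```

```bash
python3 -m jog '0 0 0 0 -0.05 -2 1;0 0 0 0 -0.05 -3.5 1;0 0 0 0 -0.05 -3.96 1;0 0 0 0 -0.05 -3.96 0.4;0 0 0 0 -0.05 -3.96 0';python3 -m jog '0 0 0 0 0 0 0;0 0 0 0 0 0 0;0 0 0 0 0 0 0;0 0 0 0 0 0 0;0 0 0 0 0 0 0'; python3 -m jog '0 0 0 0 0 0 0;0 0 0 0 0 0 0;0 0 0 0 0 0 0'
```

```text
time_s: 15.95
ee_pos: [567.6, -155.4, 59.9]
ee_rot: [180.0, 0.2, 158.5]
force: [0.8, -0.8, -1.1]
gripper_width: 74.1
time_s: 16.58
ee_pos: [566.2, -155.1, 58.2]
ee_rot: [180.0, -0.0, 158.5]
force: [-0.3, -0.1, 0.1]
gripper_width: 24.0
time_s: 16.95
ee_pos: [566.2, -155.1, 58.1]
ee_rot: [180.0, -0.0, 158.5]
force: [-0.4, 0.4, -0.7]
gripper_width: 15.6
```

Gripped at 16 mm. I lift it and move to the hub with a +10.5° turn.

```bash
python3 -m jog '0 0 0 0 0 0.8 0;0 0 0 0 0 1.6 0;0 0 0 0 0 2.4 0;0 0 0 0 0 3.2 0;0 0 0 0 0 3.6 0'; python3 -m jog '0 0 1 0.1 1.4 0 0;0 0 2.1 0.3 3.4 0 0;0 0 2.1 0.5 5.4 0 0;0 0 2.1 0.7 7.4 0 0;0 0 2.1 0.7 8.9 0 0';python3 -m jog '0 0 0 0 0.8 0 0;0 0 0 0 1.2 0 0;0 0 0 0 1.2 0 0;0 0 0 0 1.2 0 0'
```

```text
time_s: 17.58
ee_pos: [566.3, -155.2, 148.8]
ee_rot: [180.0, 0.0, 158.5]
force: [-0.2, -0.0, -2.8]
gripper_width: 15.7
time_s: 18.2
ee_pos: [583.4, 69.4, 147.3]
ee_rot: [-180.0, -0.1, 169.0]
force: [-0.4, -0.7, -2.2]
gripper_width: 15.3
time_s: 18.7
ee_pos: [583.8, 96.2, 148.2]
ee_rot: [-180.0, 0.0, 168.9]
force: [-1.3, -0.1, -1.3]
gripper_width: 15.7
```

```bash
python3 -m jog '0 0 0 0.02 0.57 -0.6 0;0 0 0 0.02 0.57 -1.2 0;0 0 0 0.02 0.57 -1.2 0;0 0 0 0.02 0.57 -1.2 0'; python3 - <<'E'
from h import *
a=grab_frame("top");b=grab_frame("side")
z=lambda im,x,y,w,h,W,H: cv2.resize(im[y:y+h,x:x+w],(W,H),interpolation=cv2.INTER_CUBIC)
save(np.hstack([z(a,195,215,60,75,400,500),z(b,260,120,60,75,400,500)]),"c5.png")
e=env.state()["ee_pos"];print(e,env.state()["force"])
f=e-[0,0,43.1]
print("side foot,collar51,hub:",((proj("side",[f,f+[0,0,51],[584,110.9,62],[583,109,62]])-[260,120])*6.667).round())
E
```

```text
time_s: 19.2
ee_pos: [584.3, 111.5, 118.0]
ee_rot: [-180.0, -0.0, 169.0]
force: [0.3, 0.7, -2.2]
gripper_width: 15.5
[584.64176682 111.5314662  118.60264137] [-0.59526944 -0.71585366 -2.12393813]
side foot,collar51,hub: [[220. 301.]
 [214. 164.]
 [221. 338.]
 [219. 342.]]
```

View pics/c5.png

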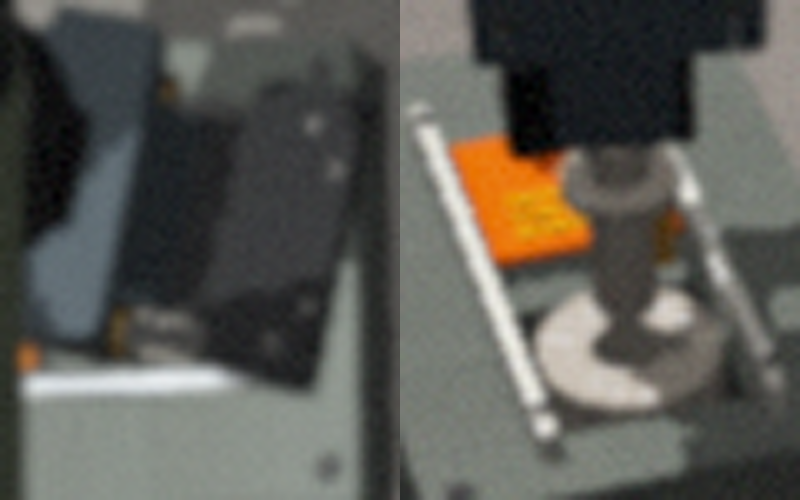

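The collar is at crop (618,178) and the hub disc at (630,348). The shaft looks about 1 mm short in x, so I shift slightly and descend step by step.

```bash
python3 -m jog '0 0 0 0.03 -0.02 -0.3 0;0 0 0 0.03 -0.02 -0.5 0;0 0 0 0.03 -0.02 -0.7 0;0 0 0 0.03 -0.02 -0.9 0;0 0 0 0.03 -0.02 -0.9 0'
```

```text
time_s: 19.92
ee_pos: [584.6, 111.1, 95.1]
ee_rot: [-180.0, -0.1, 169.0]
force: [0.0, -0.2, -2.5]
gripper_width: 15.8
```

The foot is in the bore without contact. I continue down to where the key meets the slot.

```bash
python3 -m jog '0 0 0 0 0 -0.1 0;0 0 0 0 0 -0.2 0;0 0 0 0 0 -0.3 0;0 0 0 0 0 -0.35 0;0 0 0 0 0 -0.35 0'
```

```text
time_s: 20.55
ee_pos: [584.9, 111.1, 86.8]
ee_rot: [180.0, -0.0, 169.0]
force: [-0.6, -1.4, -2.1]
gripper_width: 16.0
```

```bash
python3 -m jog '0 0 0 0 0 -0.05 0;0 0 0 0 0 -0.1 0;0 0 0 0 0 -0.15 0;0 0 0 0 0 -0.15 0'
```

```text
time_s: 21.05
ee_pos: [584.9, 111.1, 83.0]
ee_rot: [-180.0, -0.0, 169.0]
force: [0.5, -0.6, -2.8]
gripper_width: 15.6
```

The key is about 4 mm below the face with no reaction, so it is in the slot. I keep going to the plunger and collar.

```bash
python3 -m jog '0 0 0 0 0 -0.15 0;0 0 0 0 0 -0.3 0;0 0 0 0 0 -0.4 0;0 0 0 0 0 -0.44 0;0 0 0 0 0 -0.44 0'
```

```text
time_s: 21.68
ee_pos: [585.0, 111.1, 72.1]
ee_rot: [180.0, -0.0, 169.0]
force: [0.4, 0.4, -1.3]
gripper_width: 15.7
```

```bash
python3 -m jog '0 0 0 0 0 -0.1 0;0 0 0 0 0 -0.2 0;0 0 0 0 0 -0.3 0;0 0 0 0 0 -0.4 0;0 0 0 0 0 -0.4 0'
```

```text
time_s: 22.3
ee_pos: [585.3, 111.1, 62.5]
ee_rot: [180.0, 0.0, 169.0]
force: [-0.6, -1.6, 4.8]
gripper_width: 15.4
```

```bash
python3 -m jog '0 0 0 0 0 -0.04 0;0 0 0 0 0 -0.08 0;0 0 0 0 0 -0.12 0;0 0 0 0 0 -0.12 0'
```

```text
time_s: 22.8
ee_pos: [585.3, 111.1, 60.1]
ee_rot: [180.0, 0.1, 169.0]
force: [-1.2, -0.3, 7.8]
gripper_width: 16.1
```

```bash
python3 -m jog '0 0 0 0 0 -0.02 0;0 0 0 0 0 -0.04 0;0 0 0 0 0 -0.04 0'
```

```text
time_s: 23.18
ee_pos: [585.3, 111.1, 60.1]
ee_rot: [180.0, 0.1, 169.0]
force: [-3.8, -0.0, 12.9]
gripper_width: 15.7
```

```bash
python3 - <<'E'
from h import *
b=grab_frame("side")
save(cv2.resize(b[90:210,230:350],(600,600),interpolation=cv2.INTER_CUBIC),"c6.png")
s=env.state();print(s["time_s"],s["ee_pos"],s["force"],s["gripper_width"])
print([(np.round(d["box"]).tolist(),round(d["conf"],2)) for d in spotter.look_for("shutter","side")[:1]])
E
```

```text
23.225 [585.30533757 111.13450672  60.07984564] [-2.92874022 -0.76945989 13.25602041] 15.404348963911575
[([268.0, 142.0, 12.0, 17.0], 0.4)]
```

View pics/c6.png

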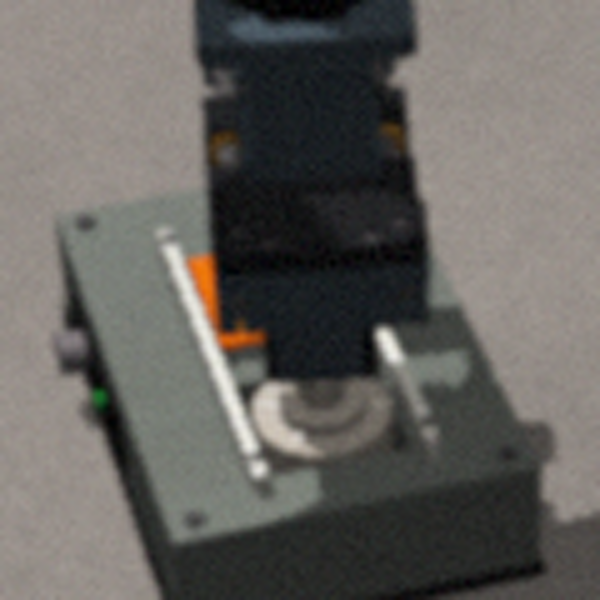

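The collar lies flat on the hub face around (320,405), and the shutter's orange edge is clear of it at (240,340). In c4 that edge measured about 45 mm from the hub axis, which is a 75 mm opening. I hand in.

```bash
python3 -c "
from workcell import env
print(env.job_done()); s=env.state(); print(s['time_s'],s['ee_pos'],s['force'],s['gripper_width'])"
```

```text
the job is handed in; nothing more can be done
None
the job is handed in; nothing more can be done
```

The shutter is open and the keyed shaft is seated in the hub. I handed the job in at about 23 s, with the arm still holding the shaft down. The system reported no verdict.

**What I did:**
- I slid the shutter 75 mm by its grip.
- I lifted the shaft out of its rest and turned it 10.5° so its key lined up with the slot.
- I then pushed it down until the collar met the hub.

**Last checks:**
- **Shutter:** its edge measured about 45 mm from the hub axis in the top view, so it was open about 75 mm. I took that measurement before the insertion. In the last picture it looked still open, though the detector was only 0.4 confident there because the gripper hides most of it.
- **Key:** it entered the slot with no reaction force.
- **Collar:** the tool stopped at a reported z of 60.1 mm while the upward force rose from 7.8 to 13 N, so the collar had met the hub. The side view shows it flat on the hub face.
- **Grip:** still holding at about 15.5 mm, with about 3 N of sideways force.
- **Bystanders:** the arm's path stayed clear of the bottle, spool and scraper, but I did not re-measure them at the end.

**What went wrong or disagreed:**
- My first try at the shutter grip closed on nothing. Touching the drive's top showed the real fingertips about 26 mm above the reported tool position, so I corrected every later height for that.
- The side camera read about 2.5 mm away from the top camera, so I took positions from the top camera. The side view was used only for a small alignment shift just before insertion.

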